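# Stamp a clamp bar in the hand press

## Robot

A 6-joint arm with a two-finger parallel gripper is mounted at the origin on the work surface. World frame = base frame: x ahead of the robot, y to its left, z up, the work surface at z = 0. Lengths are in m, angles in rad, forces in N, time in s.
With the tool pointing down it reaches from about 0.35 to 0.975 m from the base axis. Payload 4.9 kg.
Tool frame: the origin (TCP) lies on the centre line of the jaws, within the pads' length; the fingertips stand 17 mm ahead of it and the grasp point (between the pads) lies 2 mm behind it; z points along the fingers, y is the direction in which the jaws open and shut (so a half turn about z gives the same grasp; the last joint's range is limited). The gripper opens to 85 mm and grips with 20 to 120 N. Pads are 22 mm wide; open, the fingers measure 114 mm over their backs; the gripper's body (76 mm by 85 mm) begins 54 mm behind the grasp point. The pads swing forward as they close: fully open they stand 13 mm farther back than shut.
Start: joints at [-1.404, 0.053, 1.613, -0, 1.476, -0.119], TCP at [0.176, -0.6, 0.248] pointing down, gripper open.
Joint ranges: [-3.01, 3.01], [-1.01, 2.22], [0.06, 2.58], [-1.02, 4.17], [0.09, 2.62], [-3.14, 3.14]. Speed limits (rad/s): [2.57, 2.57, 3.14, 3.14, 3.14, 3.14].

## Interface

Orientations are given as a rotation vector (axis times angle).
In Python, from rig import ctrl gives the robot as it stands.
- The arm moves only by the shell command python3 -m pendant 'ROWS' [OPENING] [FORCE]. ROWS is JSON, a list of rows, each a list of 2 entries, a list of its own where there are three numbers: the shift along the tool's x, y, z in cm, then the turn, a rotation vector about the tool's x, y, z in degrees. In form: [[[x, y, z], [wx, wy, wz]], ...]. A call has 1 to 8 rows; each row is the pose to reach, as a shift and turn from the pose commanded when the call began, along the tool's axes at that moment; what a row does not reach only later rows make up. A row lasts 1/8 s, in which the tool goes at most 62.5 mm and 10.7 degrees, less where a joint would pass 70% of its speed; a pose out of reach is approached as far as the arm can. A call with a gripper value outside its range is refused whole. OPENING is the closure in counts, from 0 (fully open) to 255 (shut), set as the call begins (- or left out, the last holds). The fingers move at their own pace and stop on an object; FORCE is the grip in N (left out, the last holds). Time passes only in rows, so rows that repeat a pose let the fingers close. It gives the time, the measured TCP pose, the force and the opening at its end, in the units of the state.
- ctrl.get_state(): the state, without advancing time (a new reading comes with each control period).
- ctrl.snapshot(name): name is "scene" or "top" or "wrist"; returns a dict with "img" (480x640x3 uint8, blue, green, red), "range_z" (480x640 float32, m along the optical axis (not along the pixel's ray), 0 where there is no reading), "mtx" (3x3 intrinsics, pixels), "T" (4x4, takes a point from camera to world coordinates). Camera axes: x right, y up, looking along -z (the intrinsics and any distortion apply to the point x, -y, -z); pixel columns grow to the right and rows downward; lengths in m; the calibration is good to about 2 mm. A picture is of the moment at which its call begins.
- ctrl.finish_job(): hands the job in, once; it reports no verdict.
The state is a dict: "t": time; "joint_pos": joint angles; "joint_velocities": joint speeds; "joint_torque": joint torques, N m; "ee_pos": TCP position; "tcp_rot": TCP orientation; "wrist_force": force on the tool from outside, world axes, zero at the start; "moment": the same for the moment, N m; "grip_width": finger opening in m.
Only numpy, scipy, OpenCV 4.12 (cv2) and the standard library are available. Lean on these libraries where they do the work, as an engineer would, in place of code of your own. Each camera call takes 0.05 s, during which the arm holds its last target.

## Task

Slide the loose aluminium bar along the bench, without picking it up, until it lies straight in the hand press with its round steel pad centred under the punch. Then pull the press lever down to its stop so that the punch marks the pad, and let the lever come fully back up; leave the bar in place under the punch and do not disturb the other things on the bench.

Things in the scene. Friction and masses are not known exactly. Their poses are not given: they have to be found in the camera images.
- press: Hand press bolted to the bench, white C-frame 260 mm high. Origin on the bench straight below the punch, z up; its y axis is the feed direction (the bar comes in from -y). Column at y = 50 to 102 mm, x +-33; its blue foot, 16 mm high, at y = 49 to 115, x +-65, stops a bar fed too far. Overhanging head at y = -31 to 104, x +-38, z = 135 to 245 mm; open below it to -y and both sides.
- anvil (a point): Point on the bench straight below the punch (the press origin, same axes), marked by a dark steel disc of 70 mm diameter let flush into the bench.
- lever (a joint): Lever angle in rad: 0 = fully up, held by its spring (35 degrees above level); 0.95 = down at its stop (19 degrees below level). Needs about 10 N downward at the grip; goes up by itself when let go. The ram goes down 30 mm per rad; at the stop the sprung punch presses on the pad.
- lever_grip (a point): Middle of the lever's black T-shaped hand grip: a level round bar 26 mm in diameter, about 105 mm long along the press x axis. It moves with the lever.
- lever_pivot (a point): Lever pivot, fixed at x = -60, y = -12, z = 190 mm in the press frame, on the robot's side of the head. The lever, a 14 mm round rod, swings in the press y-z plane: at angle q the grip is at y = -12 + 230 cos(0.61 - q), z = 190 + 230 sin(0.61 - q) mm in the press frame.
- bar: Loose aluminium clamp bar, 60 mm wide (its x) by 190 mm long (its y) by 20 mm thick, 0.4 to 0.85 kg, lying flat. Origin at the centre of its underside. The end with the round dark steel pad is its +y end; two dark rectangles mark the other end.
- bar_pad (a point): Centre of the round steel pad (26 mm diameter, flush) on the bar's top, 50 mm from the bar's centre towards its +y end, 45 mm from that end, on the centre line.
- spindle: Bystander: flanged steel spindle standing upright, 68 mm diameter, 88 mm high. Origin at its foot.
- oil_can: Bystander: grey tin with a black screw cap standing upright, 66 mm diameter, 130 mm high. Origin at its foot.
- driver: Bystander: black-handled screwdriver lying on the bench, 200 mm long along its x. Origin near its middle, underneath.
- tray: Bystander: grey open tray with aluminium blanks, 160 x 220 x 50 mm. Origin at the centre of its underside.
- punch: Spring-loaded dark steel punch at the foot of the ram, 10 mm tip. Origin at the centre of its tip, 45 mm above the bench when the lever is up, on the line x = y = 0 of the press; goes down with the lever.
Things that resemble listed ones, but are neither listed nor needed, are in the scene too. Several things have the shape of the bar; the one meant has the colours described above.

How it is judged:
By the outcome, as a careful person would: the job done as asked, in the order asked, and still so for the second after the job is handed in, with the robot touching nothing.
It also fails if it takes over 64 s, if anything falls off the work surface, if the arm or the gripper's body presses on something with over 40 N, if the wrist force passes 120 N, or if a joint passes its speed limit or range.

## Working session

There is one attempt and no reset: what is moved stays moved. The work goes in short steps, Python scripts to look and compute and a shell command to move; the robot and the scene stay as the last step left them, time stands still between calls to the robot, and variables do not carry over. Pictures are saved under pics/ and viewed, and the job is handed in when it is done.

```bash
ls; mkdir -p pics; cat > h.py <<'E'
from rig import ctrl
import numpy as np, cv2
def snap(n,f):
    s=ctrl.snapshot(n); cv2.imwrite(f'pics/{f}.png',s['img']); np.savez(f'pics/{f}.npz',**s); return s
def load(f): return np.load(f'pics/{f}.npz')
def p2w(s,u,v,z=None):
    K=s['mtx'];T=s['T']
    r=np.array([(u-K[0,2])/K[0,0],-(v-K[1,2])/K[1,1],-1])
    if z is None:
        d=s['range_z'][int(round(v)),int(round(u))]; p=r*d
        return T[:3,:3]@p+T[:3,3]
    d=T[:3,:3]@r; return T[:3,3]+d*(z-T[2,3])/d[2]
def w2p(s,p):
    K=s['mtx'];T=s['T']; c=T[:3,:3].T@(np.array(p)-T[:3,3])
    return K[0,0]*c[0]/-c[2]+K[0,2], K[1,1]*(-c[1])/-c[2]+K[1,2]
E
python3 - <<'E'
from h import *
a=snap('top','top0');b=snap('scene','scene0')
print(a.keys(),a['T'],a['mtx'],b['T']); print(ctrl.get_state())
E
```

```text
pics
dict_keys(['img', 'range_z', 'mtx', 'T']) [[ 0.01231325  0.9808208  -0.19452233  0.21451032]
 [-0.99990332  0.01082079 -0.00873322  0.00523437]
 [-0.00646084  0.19461106  0.98085921  1.82641697]
 [ 0.          0.          0.          1.        ]] [[604.62983752   0.         318.59316324]
 [  0.         604.62983752 234.81808528]
 [  0.           0.           1.        ]] [[ 1.94527859e-01 -8.27516645e-01  5.26664138e-01  1.24126457e+00]
 [ 9.80896772e-01  1.63749117e-01 -1.05013091e-01 -1.26126273e-01]
 [ 6.59292890e-04  5.37031124e-01  8.43562171e-01  1.33396239e+00]
 [ 0.00000000e+00  0.00000000e+00  0.00000000e+00  1.00000000e+00]]
{'t': 0.1, 'joint_pos': array([-1.40398202e+00,  5.32345330e-02,  1.61415593e+00, -1.43190237e-05,
        1.47601351e+00, -1.18987945e-01]), 'joint_velocities': array([-0.0006172 , -0.0002305 , -0.0031433 , -0.00093466, -0.00015698,
       -0.00047286]), 'joint_torque': array([ 1.07116281e-03, -3.94900239e+01, -3.71362889e+01,  1.77752094e-05,
        3.90202651e-03, -1.15192583e-05]), 'ee_pos': array([ 0.17611887, -0.5991136 ,  0.2472213 ]), 'tcp_rot': array([-3.10777808e+00, -4.47155037e-01,  9.03625854e-05]), 'wrist_force': array([0.15287189, 0.16108784, 0.70257615]), 'moment': array([-0.0385926 , -0.01372243, -0.02030618]), 'grip_width': 0.0855124079138796}
```

View pics/top0.png

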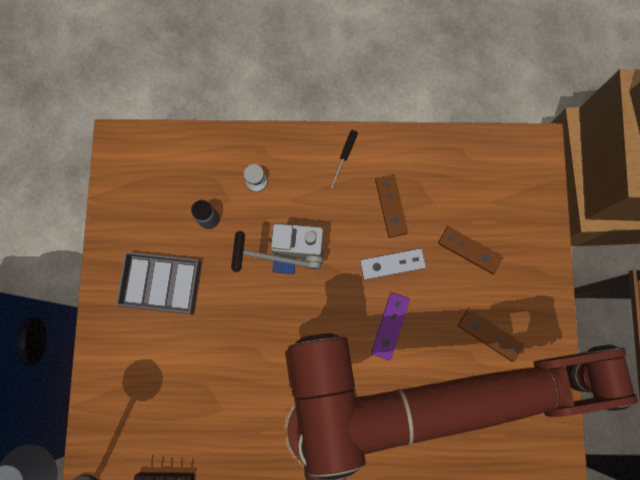

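View pics/scene0.png

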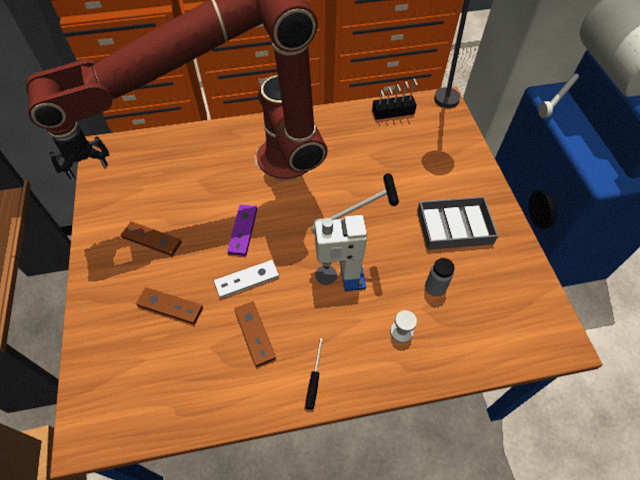

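```bash
python3 - <<'E'
from h import *
a=load('top0')['img'];b=load('scene0')['img']
cv2.imwrite('pics/c1.png',cv2.resize(a[210:310,220:440],(792,360),interpolation=cv2.INTER_CUBIC))
cv2.imwrite('pics/c2.png',cv2.resize(b[160:310,200:400],(800,600),interpolation=cv2.INTER_CUBIC))
E
```

```text
(no output)
```

View pics/c1.png

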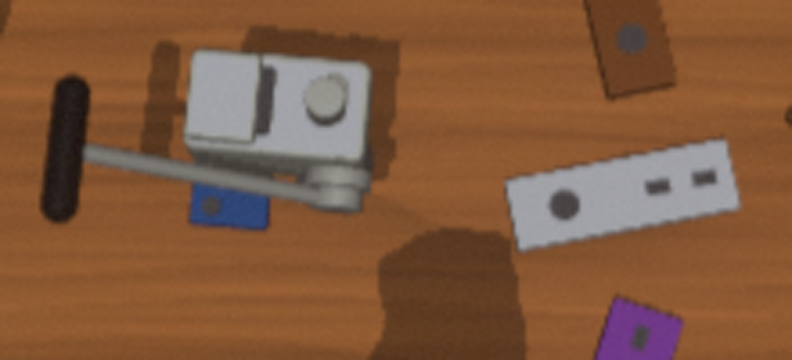

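View pics/c2.png

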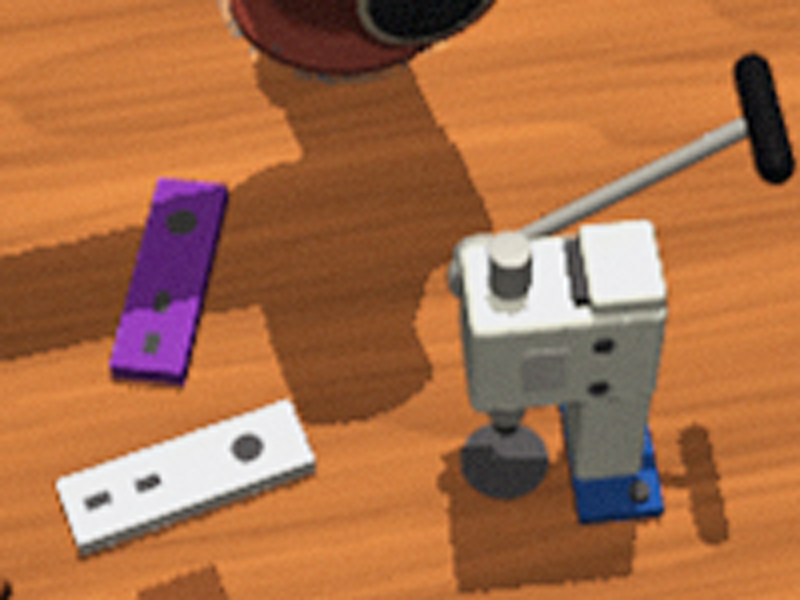

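```bash
cat >> h.py <<'E'
def fitpts(name,P):pass
E
python3 - <<'E'
from h import *
t=load('top0');s=load('scene0')
T=lambda x,y,z=None:p2w(t,220+x/3.6-.36,210+y/3.6-.36,z)
S=lambda x,y,z=None:p2w(s,200+x/4-.37,160+y/4-.37,z)
print('bar corners top');
C=np.array([T(*c,.02) for c in [(505,181),(725,139),(740,208),(519,250)]]);print(C.round(4),C.mean(0))
e=(C[0]+C[3]-C[1]-C[2])/2;print(np.linalg.norm(e),np.degrees(np.arctan2(e[1],e[0])))
print('pad',T(564,204,.02), S(247,447,.02), 'depth z',T(564,204),S(247,447))
C=np.array([S(*c,.02) for c in [(56,481),(290,401),(316,466),(82,545)]]);print(C.round(4),C.mean(0))
e=(C[1]+C[2]-C[0]-C[3])/2;print(np.linalg.norm(e),np.degrees(np.arctan2(e[1],e[0])))
print('disc', [S(*c,0).round(4) for c in [(505,462),(461,462),(549,462),(505,498)]])
print('head top depth',T(300,80),T(220,100),S(615,260))
C=np.array([T(*c,.245) for c in [(190,50),(369,64),(366,160),(186,145)]]);print('head corners top',C.round(4))
C=np.array([T(*c,.19+.132) for c in [(70,78),(60,220),(65,149)]]);print('grip top',C.round(4),T(65,149))
print('grip sc',S(765,120),[S(*c,.322).round(4) for c in[(752,58),(778,180)]])
# depth-cloud of head top
K=t['mtx'];pts=[]
for v in range(200,290):
  for u in range(255,340):
    p=p2w(t,u,v)
    if .237<p[2]<.253: pts.append(p)
pts=np.array(pts);print(len(pts),pts[:,2].mean()); r=cv2.minAreaRect((pts[:,:2]*1000).astype(np.float32));print(r)
E
```

```text
bar corners top
[[ 0.4969 -0.1044  0.02  ]
 [ 0.5347 -0.2895  0.02  ]
 [ 0.4763 -0.3008  0.02  ]
 [ 0.4388 -0.116   0.02  ]] [ 0.48666451 -0.20268041  0.02      ]
0.18870876713693618 101.50114418648921
pad [ 0.47795969 -0.15375206  0.02      ] [ 0.47823566 -0.15156541  0.02      ] depth z [ 0.47692823 -0.1531296   0.02707248] [ 0.47495053 -0.15167493  0.01434289]
[[ 0.4795 -0.2985  0.02  ]
 [ 0.4437 -0.113   0.02  ]
 [ 0.5051 -0.1019  0.02  ]
 [ 0.5378 -0.2839  0.02  ]] [ 0.49154073 -0.19933604  0.02      ]
0.18689758327544503 100.55247809767205
disc [array([0.519 , 0.0435, 0.    ]), array([0.5123, 0.0099, 0.    ]), array([0.5256, 0.0772, 0.    ]), array([0.55  , 0.0371, 0.    ])]
head top depth [0.53676309 0.06129254 0.23985664] [0.51728599 0.11908251 0.25883314] [0.52184701 0.11444973 0.25870239]
head corners top [[0.5576 0.1433 0.245 ]
 [0.5484 0.0101 0.245 ]
 [0.4762 0.0115 0.245 ]
 [0.4859 0.1443 0.245 ]]
grip top [[0.5197 0.2208 0.322 ]
 [0.4187 0.224  0.322 ]
 [0.4689 0.2224 0.322 ]] [0.46723341 0.22101364 0.33170564]
grip sc [0.47975849 0.22121132 0.33036782] [array([0.4198, 0.2301, 0.322 ]), array([0.5231, 0.2188, 0.322 ])]
781 0.24454944251995245
((504.9035949707031, 78.9806900024414), (134.12991333007812, 104.25293731689453), 86.36307525634766)
```

```bash
cat >> h.py <<'E'
from scipy.spatial.transform import Rotation as Ro
def go(p,yaw=None,R0=None,p0=None):
    """rows for target p (world) with tool y at world angle yaw(deg), tool down"""
    s=ctrl.get_state(); R=Ro.from_rotvec(s['tcp_rot']) if R0 is None else R0
    p0=s['ee_pos'] if p0 is None else p0
    d=R.inv().apply(np.array(p)-p0)*100
    w=np.zeros(3)
    if yaw is not None:
        a=np.radians(yaw); y=np.array([np.cos(a),np.sin(a),0]); z=np.array([0,0,-1.]); x=np.cross(y,z)
        G=Ro.from_matrix(np.c_[x,y,z]); w=np.degrees((R.inv()*G).as_rotvec())
    print('shift cm',d.round(2),'turn deg',w.round(2)); return d,w
E
python3 - <<'E'
from h import *
go([.48,-.17,.38],11)
t=load('top0')
T=lambda x,y,z=None:p2w(t,220+x/3.6-.36,210+y/3.6-.36,z)
print('brown',T(610,98,.02),T(675,83,.02),'purple',T(618,297,.02),T(682,318,.02))
E
```

```text
shift cm [ 41.26 -32.63 -13.21] turn deg [-8.000e-02 -9.000e-02 -8.462e+01]
brown [ 0.56878306 -0.19315554  0.02      ] [ 0.58231934 -0.24822655  0.02      ] purple [ 0.40058493 -0.19804624  0.02      ] [ 0.38379672 -0.25080937  0.02      ]
```

```bash
python3 -m pendant '[[[5,-4,-5],[0,0,-10]],[[10,-8,-10],[0,0,-20]],[[15,-12,-13],[0,0,-30]],[[20,-16,-13],[0,0,-40]],[[25,-20,-13],[0,0,-50]],[[30,-24,-13],[0,0,-60]],[[35,-28,-13],[0,0,-70]],[[41.3,-32.6,-13],[0,0,-80]]]' 90; python3 -m pendant '[[[0,0,0],[0,0,-4.6]],[[0,0,0],[0,0,-4.6]]]'
python3 - <<'E'
from h import *
w=snap('wrist','w1');print(w['T']);print(ctrl.get_state())
E
```

```text
t: 1.1
ee_pos: [0.444, -0.2187, 0.3777]
tcp_rot: [2.088, 2.347, -0.0]
wrist_force: [1.4, -0.6, -0.5]
grip_width: 0.0554
t: 1.35
ee_pos: [0.4435, -0.2198, 0.3774]
tcp_rot: [-1.997, -2.424, 0.0]
wrist_force: [0.2, 0.6, 0.1]
grip_width: 0.0554
[[ 9.81428297e-01 -1.84867871e-01 -5.12090593e-02  4.31557612e-01]
 [ 1.91829124e-01  9.45406612e-01  2.63453839e-01 -1.52513538e-01]
 [-2.90767059e-04 -2.68384441e-01  9.63311843e-01  5.04206531e-01]
 [ 0.00000000e+00  0.00000000e+00  0.00000000e+00  1.00000000e+00]]
{'t': 1.4, 'joint_pos': array([-6.11935075e-01, -3.04112213e-01,  1.72711327e+00, -1.44504847e-04,
        1.71938051e+00, -8.02367746e-01]), 'joint_velocities': array([-2.27227300e-02,  6.00876758e-04, -2.19416063e-03, -6.69564125e-05,
        1.75693481e-03, -6.65346269e-04]), 'joint_torque': array([ 7.30786845e-01, -2.51506037e+01, -3.82702339e+01,  2.91486096e-02,
        6.94741291e-03, -3.84594931e-02]), 'ee_pos': array([ 0.44323831, -0.22046242,  0.37748978]), 'tcp_rot': array([-1.99971325e+00, -2.42195794e+00,  3.20600620e-04]), 'wrist_force': array([-0.40309257, -0.36617717, -0.72053167]), 'moment': array([-0.00301533,  0.04187629, -0.05256577]), 'grip_width': 0.054802874858780395}
```

View pics/w1.png

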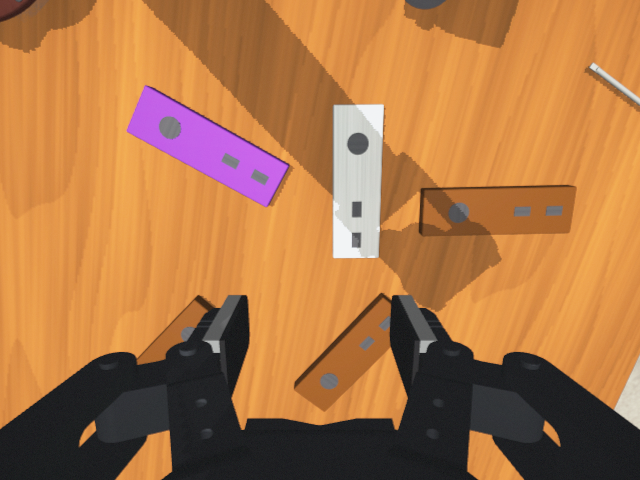

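```bash
python3 - <<'E'
from h import *
w=load('w1')
C=np.array([p2w(w,*c,.02) for c in [(333.5,105),(383.5,105),(380.5,258),(333,258)]]);print(C.round(4),C.mean(0))
e=(C[0]+C[1]-C[2]-C[3])/2;print(np.linalg.norm(e),np.degrees(np.arctan2(e[1],e[0])),np.linalg.norm(C[0]-C[1]))
print(p2w(w,357.5,143.5,.02),p2w(w,357,143))
go([.49,-.12,.38],0)
E
```

```text
[[ 0.4412 -0.1146  0.02  ]
 [ 0.4989 -0.1033  0.02  ]
 [ 0.5396 -0.2878  0.02  ]
 [ 0.4786 -0.2998  0.02  ]] [ 0.48955778 -0.20138284  0.02      ]
0.1888885041462146 101.92205617263582 0.058869890624108995
[ 0.47845088 -0.15204611  0.02      ] [ 0.47747925 -0.15159637  0.02264138]
shift cm [ 8.98  6.49 -0.25] turn deg [-0.04 -0.02 10.91]
```

```bash
python3 -m pendant '[[[4.5,3.2,0],[0,0,5]],[[9,6.5,0],[0,0,10]],[[9,6.5,0],[0,0,10]]]' 40
python3 - <<'E'
from h import *
w=snap('wrist','w2');print(ctrl.get_state()['ee_pos'])
cv2.imwrite('pics/w2c.png',cv2.resize(w['img'][0:270,140:500],(800,600),interpolation=cv2.INTER_CUBIC))
E
```

```text
t: 1.78
ee_pos: [0.4905, -0.1182, 0.3777]
tcp_rot: [-2.2, -2.242, -0.0]
wrist_force: [-0.7, -0.5, 0.2]
grip_width: 0.0718
[ 0.49003092 -0.11962639  0.37770649]
```

View pics/w2.png

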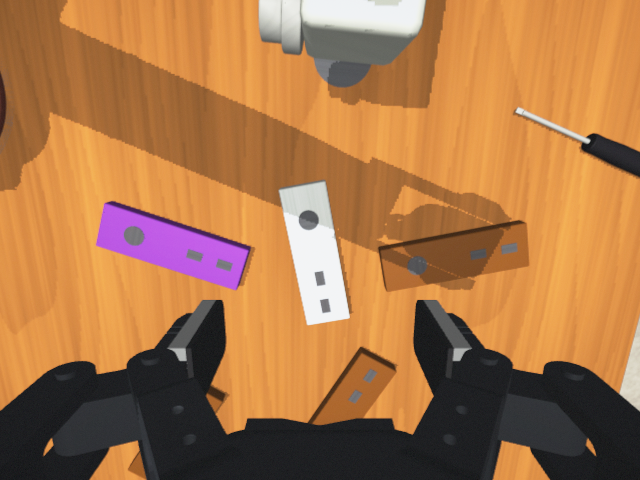

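View pics/w2c.png

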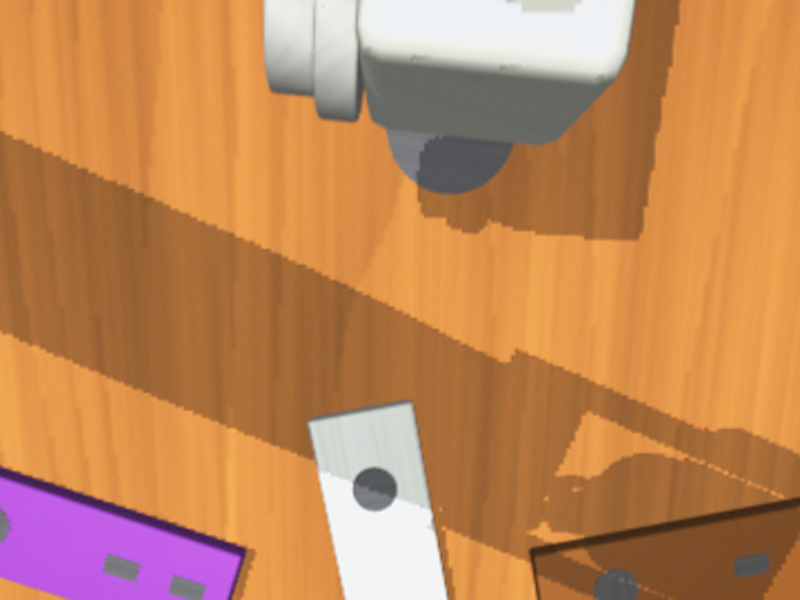

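```bash
python3 - <<'E'
from h import *
from scipy.optimize import least_squares
w=load('w2');s=load('scene0')
def fit(s,px,ox,oy,k):
    P=np.array([p2w(s,ox+(x+.5)/k-.5,oy+(y+.5)/k-.5,0)[:2] for x,y in px])
    r=least_squares(lambda c:np.linalg.norm(P-c,axis=1)-.035,P.mean(0)+[0,.02]);print('disc c',r.x,(r.fun*1000).round(1))
fit(w,[(388,130),(392,148),(402,166),(416,180),(434,190),(452,194),(472,190),(490,179),(503,163),(510,146)],140,0,800/360)
# scene disc: mask dark-grey by colour
im=s['img'].astype(int)
u0=[(461,462),(464,478),(474,490),(488,497),(505,499),(524,495),(538,487),(547,474),(549,460),(544,445),(535,433),(470,440)]
fit(s,u0,200,160,4)
# head underside front edge at z=.135
k=800/360
for c in [(374,123),(552,143)]: print(p2w(w,140+c[0]/k-.3,c[1]/k-.3,.135))
E
```

```text
disc c [0.51686896 0.04419183] [-0.5 -0.4 -0.5 -0.4  0.1  0.9  0.7  0.2 -0.6 -1.5]
disc c [0.51754011 0.04349825] [-1.   0.3  0.4 -0.2 -1.  -1.2 -0.3 -0.1 -0.4 -1.1 -0.5 -2.4]
[0.47913298 0.01814682 0.135     ]
[0.54930703 0.01233237 0.135     ]
```

```bash
python3 - <<'E'
from h import *
go([.5016,-.2602,.1],11.6)
E
```

```text
shift cm [-14.07   0.93  27.77] turn deg [ -0.04   0.   -10.58]
```

```bash
python3 -m pendant '[[[-3,0.2,5.4],[0,0,-2]],[[-6,0.4,10.8],[0,0,-4]],[[-9,0.6,16],[0,0,-6]],[[-12,0.8,21],[0,0,-8.5]],[[-14.1,0.95,26],[0,0,-10.6]],[[-14.1,0.95,27.8],[0,0,-10.6]],[[-14.1,0.95,27.8],[0,0,-10.6]]]' 40
python3 - <<'E'
from h import *
w=snap('wrist','w3');go([.5016,-.2602,.016],11.6)
E
```

```text
t: 2.7
ee_pos: [0.5006, -0.2609, 0.0988]
tcp_rot: [-1.987, -2.429, 0.0]
wrist_force: [-0.2, 0.2, 0.0]
grip_width: 0.072
shift cm [ 0.11 -0.01  8.49] turn deg [ 0.03  0.03 -0.1 ]
```

View pics/w3.png

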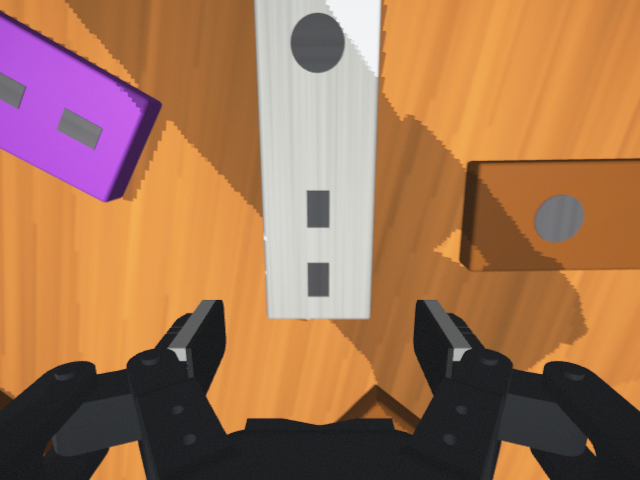

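```bash
python3 -m pendant '[[[0,0,3],[0,0,0]],[[0.1,0,6],[0,0,0]],[[0.1,0,7.5],[0,0,0]],[[0.1,0,8.2],[0,0,0]],[[0.1,0,8.2],[0,0,0]]]' 40 && python3 -m pendant '[[[0,0,0],[0,0,0]],[[0,0,0],[0,0,0]],[[0,0,0],[0,0,0]],[[0,0,0],[0,0,0]]]' 120 30
python3 - <<'E'
from h import *
w=snap('wrist','w4');print(ctrl.get_state())
E
```

```text
t: 3.38
ee_pos: [0.5024, -0.26, 0.0189]
tcp_rot: [1.985, 2.433, 0.0]
wrist_force: [0.2, -0.0, -0.1]
grip_width: 0.072
t: 3.88
ee_pos: [0.5021, -0.2605, 0.0196]
tcp_rot: [1.984, 2.434, -0.002]
wrist_force: [-3.5, -0.9, 5.0]
grip_width: 0.0587
{'t': 3.925, 'joint_pos': array([-6.09670296e-01,  1.67582482e-01,  1.90320030e+00, -1.32275328e-03,
        1.06974131e+00, -8.11875578e-01]), 'joint_velocities': array([-0.00238896, -0.00090958,  0.00090213, -0.0002305 , -0.002681  ,
        0.00114612]), 'joint_torque': array([  0.87824967, -35.04994154, -29.44898844,   0.76069476,
        -0.94466072,   0.2258729 ]), 'ee_pos': array([ 0.50204851, -0.2605105 ,  0.01954718]), 'tcp_rot': array([ 1.98438547e+00,  2.43404565e+00, -1.69206506e-03]), 'wrist_force': array([-4.19551788,  0.76976286,  6.29118016]), 'moment': array([0.00389725, 0.7955801 , 0.236459  ]), 'grip_width': 0.05926765866581332}
```

View pics/w4.png

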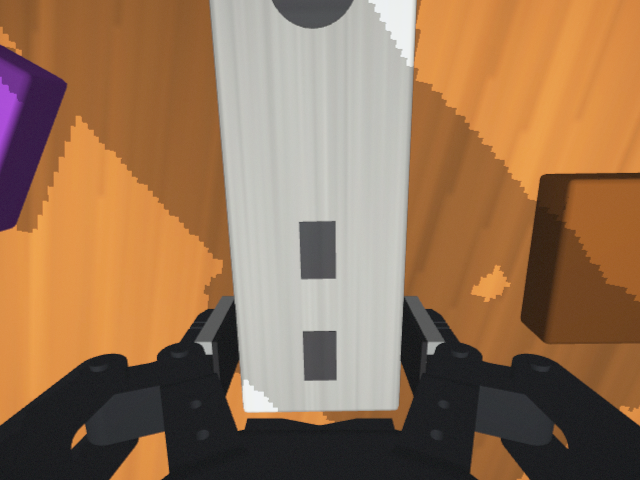

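```bash
python3 - <<'E'
from h import *
s=ctrl.get_state();R=Ro.from_rotvec(s['tcp_rot']).as_matrix();print(np.degrees(np.arctan2(R[1,1],R[0,1])))
go([.506,-.096,s['ee_pos'][2]],-4.3)
E
```

```text
11.621873835741264
shift cm [16.03  3.7  -0.03] turn deg [1.000e-02 9.000e-02 1.592e+01]
```

```bash
python3 -m pendant '[[[1,0.2,0],[0,0,1]],[[3,0.6,0],[0,0,3]],[[5.5,1.2,0],[0,0,5.5]],[[8,1.8,0],[0,0,8]],[[11,2.5,0],[0,0,11]],[[13.5,3.1,0],[0,0,13.5]],[[15.3,3.5,0],[0,0,15.2]],[[16,3.7,0],[0,0,15.9]]]' && python3 -m pendant '[[[0,0,0],[0,0,0]],[[0,0,0],[0,0,0]]]'
python3 - <<'E'
from h import *
w=snap('wrist','w5');s=snap('scene','s5');print(ctrl.get_state())
cv2.imwrite('pics/s5c.png',cv2.resize(s['img'][160:310,200:400],(800,600),interpolation=cv2.INTER_CUBIC))
E
```

```text
t: 4.92
ee_pos: [0.5071, -0.0965, 0.0196]
tcp_rot: [2.298, 2.135, -0.001]
wrist_force: [-2.0, -6.4, 3.7]
grip_width: 0.0593
t: 5.18
ee_pos: [0.5071, -0.0959, 0.0196]
tcp_rot: [2.302, 2.136, 0.003]
wrist_force: [-0.4, 0.3, 6.2]
grip_width: 0.0592
{'t': 5.275, 'joint_pos': array([-3.31548940e-01,  5.83188830e-02,  2.02308983e+00,  8.99909696e-04,
        1.05800942e+00, -2.57070522e-01]), 'joint_velocities': array([-0.00095918,  0.00019867,  0.00129302,  0.00024884,  0.00068686,
       -0.00155452]), 'joint_torque': array([ -0.37328211, -29.75529313, -27.68672884,   0.2398167 ,
        -0.60580892,   0.32574364]), 'ee_pos': array([ 0.50716209, -0.09590239,  0.01961756]), 'tcp_rot': array([2.30194246, 2.13563508, 0.00269633]), 'wrist_force': array([-1.16705776,  0.30478262,  7.27594856]), 'moment': array([0.06802685, 0.55328207, 0.32526344]), 'grip_width': 0.05920173608835268}
```

View pics/w5.png

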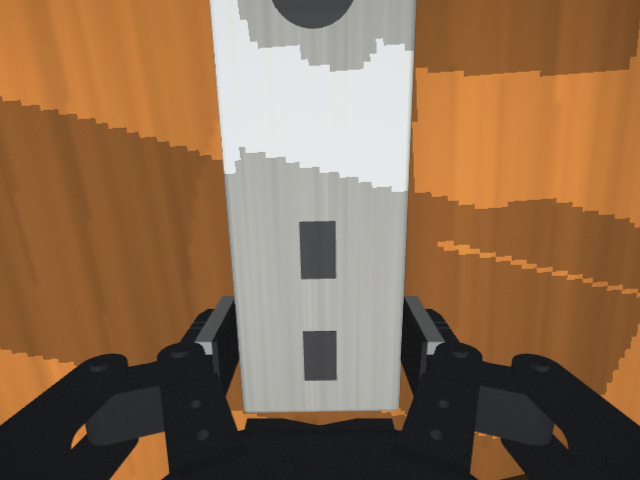

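View pics/s5c.png

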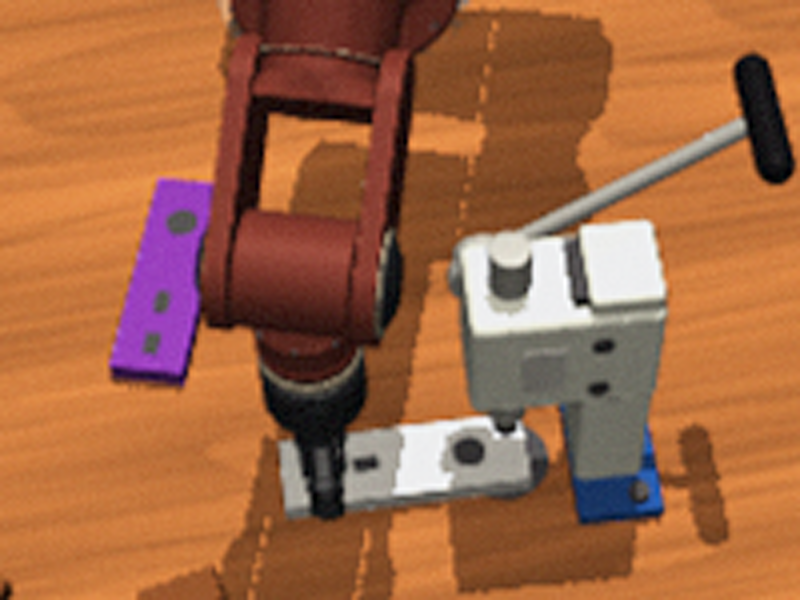

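```bash
python3 - <<'E'
from h import *
s=load('s5')
S=lambda x,y,z=None:p2w(s,200+x/4-.37,160+y/4-.37,z)
for c in [(380,230),(398,250),(392,280),(385,315),(375,340),(360,370),(358,410),(404,100),(395,200),(456,270),(462,258),(470,300),(500,280)]: print(c,S(*c).round(3))
print('pad',S(467,451,.02))
C=np.array([S(*c,.02) for c in [(279,441),(522,417),(531,488),(288,518)]]);print(C.round(4))
E
```

```text
(380, 230) [ 0.517 -0.042  0.328]
(398, 250) [ 0.509 -0.03   0.292]
(392, 280) [ 0.535 -0.038  0.298]
(385, 315) [ 0.548 -0.046  0.278]
(375, 340) [ 0.56  -0.055  0.27 ]
(360, 370) [ 0.521 -0.063  0.172]
(358, 410) [ 0.531 -0.068  0.136]
(404, 100) [ 0.424 -0.009  0.339]
(395, 200) [ 0.476 -0.026  0.302]
(456, 270) [0.476 0.014 0.209]
(462, 258) [0.487 0.017 0.239]
(470, 300) [0.524 0.015 0.242]
(500, 280) [0.527 0.035 0.265]
pad [0.51465351 0.0142169  0.02      ]
[[ 0.4778 -0.1266  0.02  ]
 [ 0.4932  0.0621  0.02  ]
 [ 0.5558  0.0558  0.02  ]
 [ 0.5453 -0.1294  0.02  ]]
```

```bash
python3 -m pendant '[[[0.7,0,0],[0,0,0]],[[1.5,0,0],[0,0,0]],[[2.2,0.05,0],[0,0,0]],[[2.7,0.05,0],[0,0,0]],[[2.7,0.05,0],[0,0,0]],[[2.7,0.05,0],[0,0,0]]]'
python3 - <<'E'
from h import *
s=snap('scene','s6');t=snap('top','t6');print(ctrl.get_state()['ee_pos'],ctrl.get_state()['wrist_force'])
cv2.imwrite('pics/s6c.png',cv2.resize(s['img'][205:305,250:383],(798,600),interpolation=cv2.INTER_CUBIC))
a=cv2.resize(load('scene0')['img'][205:305,250:383],(798,600),interpolation=cv2.INTER_CUBIC);cv2.imwrite('pics/s0d.png',a)
E
```

```text
t: 6.02
ee_pos: [0.5099, -0.07, 0.0196]
tcp_rot: [2.3, 2.134, 0.001]
wrist_force: [-0.1, -5.1, 5.0]
grip_width: 0.0589
[ 0.50993463 -0.07000961  0.01960537] [ 0.16455709 -3.66428712  6.14419814]
```

View pics/s6c.png

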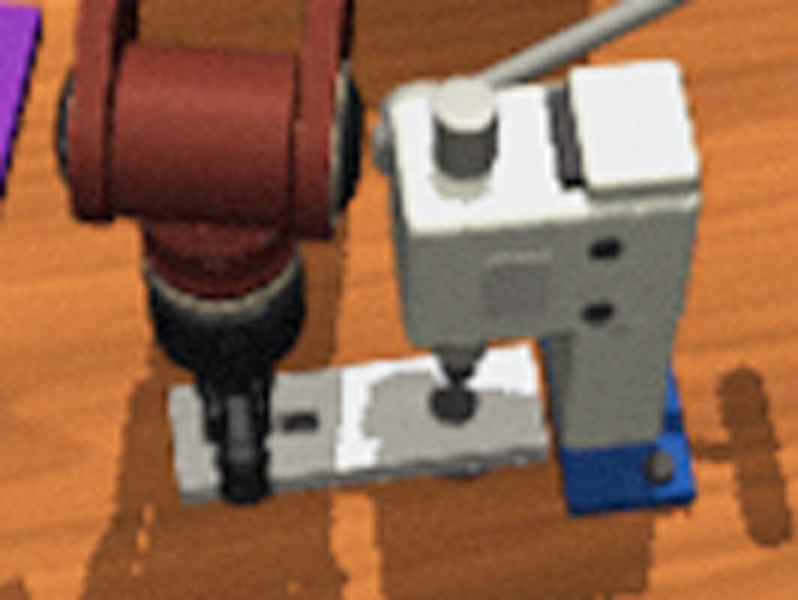

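View pics/s0d.png

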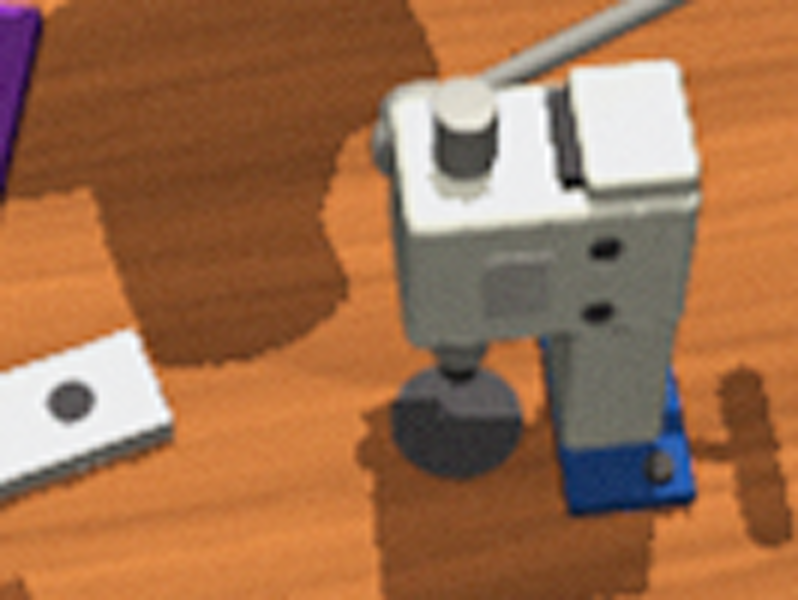

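```bash
python3 - <<'E'
from h import *
from scipy.optimize import least_squares
s=load('scene0')
f=lambda x,y:(250+(x+.5)/6-.5,205+(y+.5)/6-.5)
P=np.array([p2w(s,*f(*c),0)[:2] for c in [(391,420),(396,444),(408,461),(425,473),(445,479),(462,480),(485,474),(505,462),(517,446),(523,428),(522,410),(514,392),(500,377),(398,397),(410,380),(425,369)]])
r=least_squares(lambda c:np.r_[np.linalg.norm(P-c[:2],axis=1)-c[2]],[.517,.043,.035]);print(r.x,(r.fun*1000).round(1))
for z in (0,.02,.045,.275):
    u,v=w2p(s,[r.x[0],r.x[1],z]); print(z,(u-250)*6,(v-205)*6)
s6=load('s6')
print('pad now',p2w(s6,*f(453,405),.02))
C=np.array([p2w(s6,*f(*c),.02) for c in [(168,390),(531,343),(546,456),(181,496)]]);print(C.round(4))
# colour segmentation disc
im=s['img'][205:305,250:383].astype(int); sat=im.max(2)-im.min(2)
m=((sat<25)&(im.max(2)<140)).astype(np.uint8)
n,l,st,ce=cv2.connectedComponentsWithStats(m[55:,60:95]);print(st,ce)
E
```

```text
[0.51746951 0.04340382 0.03457663] [-0.3 -0.1  0.2  0.4  0.2  0.2 -0.3 -0.1 -0.3 -0.1 -0.  -0.   0.2 -0.8
 -0.   0.7]
0 454.4809363669699 418.30993173525246
0.02 455.0364418968493 399.3505583449032
0.045 455.7485581797189 375.0460685098384
0.275 463.3905452428918 114.2254674864655
pad now [0.51883477 0.04074012 0.02      ]
[[ 0.4816 -0.1016  0.02  ]
 [ 0.4905  0.0881  0.02  ]
 [ 0.5571  0.0811  0.02  ]
 [ 0.5437 -0.1044  0.02  ]]
[[   0    0   35   45 1125]
 [   6    0   29   25  448]
 [  33   22    1    1    1]
 [  34   28    1    1    1]] [[16.42044444 26.08355556]
 [18.38169643 11.73214286]
 [33.         22.        ]
 [34.         28.        ]]
```

```bash
python3 -m pendant '[[[0.15,-0.05,0],[0,0,0]],[[0.3,-0.1,0],[0,0,0]],[[0.3,-0.1,0],[0,0,0]],[[0.3,-0.1,0],[0,0,0]]]'
python3 - <<'E'
from h import *
s=snap('scene','s7');print(ctrl.get_state()['ee_pos'],ctrl.get_state()['wrist_force'])
cv2.imwrite('pics/s7c.png',cv2.resize(s['img'][250:290,300:353],(795,600),interpolation=cv2.INTER_CUBIC))
E
```

```text
t: 6.62
ee_pos: [0.5095, -0.0674, 0.0197]
tcp_rot: [2.3, 2.133, 0.002]
wrist_force: [0.9, -5.9, 4.1]
grip_width: 0.0589
[ 0.50953203 -0.06734537  0.01966871] [ 0.30978706 -5.32059608  4.36145686]
```

View pics/s7c.png

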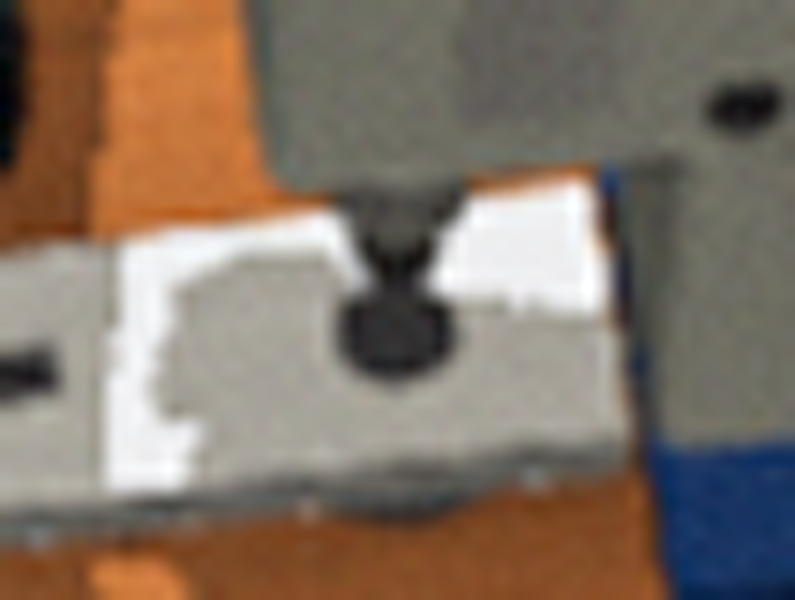

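```bash
python3 - <<'E'
from h import *
s=load('s7')
f=lambda x,y:(300+(x+.5)/15-.5,250+(y+.5)/15-.5)
def L(a,b,z):
    p=p2w(s,*f(*a),z);q=p2w(s,*f(*b),z);d=q-p;print(p.round(4),q.round(4),np.degrees(np.arctan2(d[1],d[0])),np.linalg.norm(d))
L((590,180),(625,440),.02)
L((612,175),(652,445),.016)
cv2.imwrite('pics/s7d.png',cv2.resize(s['img'][230:310,260:366],(795,600),interpolation=cv2.INTER_CUBIC))
E
```

```text
[0.4902 0.0906 0.02  ] [0.5517 0.0843 0.02  ] -5.916783622842406 0.06182601196484822
[0.4876 0.0961 0.016 ] [0.5518 0.0901 0.016 ] -5.3502615126751705 0.06446219569417579
```

View pics/s7d.png

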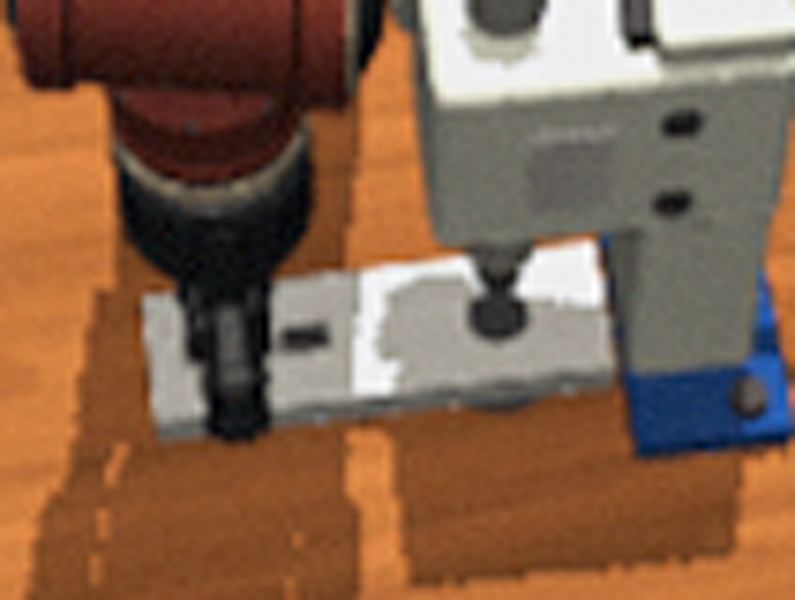

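```bash
python3 -m pendant '[[[-0.1,0,0],[0,0,0]],[[-0.1,0,0],[0,0,0]]]' && python3 -m pendant '[[[0,0,0],[0,0,0]],[[0,0,0],[0,0,0]],[[0,0,0],[0,0,0]]]' 45 && python3 -m pendant '[[[0,0,-1],[0,0,0]],[[0,0,-3],[0,0,0]],[[0,0,-7],[0,0,0]],[[-3,0,-12],[0,0,0]],[[-6,0,-18],[0,0,0]],[[-8,0,-24],[0,0,0]],[[-8,0,-30],[0,0,0]],[[-8,0,-36],[0,0,0]]]' 45
python3 - <<'E'
from h import *
s=snap('scene','s8');w=snap('wrist','w8');print(ctrl.get_state()['ee_pos'],ctrl.get_state()['wrist_force'])
cv2.imwrite('pics/s8c.png',cv2.resize(s['img'][230:310,260:366],(795,600),interpolation=cv2.INTER_CUBIC))
E
```

```text
t: 6.92
ee_pos: [0.5095, -0.0674, 0.0197]
tcp_rot: [2.301, 2.133, 0.004]
wrist_force: [1.4, -1.9, 5.6]
grip_width: 0.0591
t: 7.3
ee_pos: [0.5069, -0.0663, 0.0173]
tcp_rot: [-2.303, -2.135, 0.0]
wrist_force: [0.1, -0.5, -0.7]
grip_width: 0.0706
t: 8.3
ee_pos: [0.5009, -0.1465, 0.3807]
tcp_rot: [2.304, 2.135, 0.001]
wrist_force: [1.0, -0.6, 1.2]
grip_width: 0.0705
[ 0.5034018  -0.14728295  0.38864932] [ 0.25140784 -0.26759709  0.88027723]
```

View pics/s8c.png

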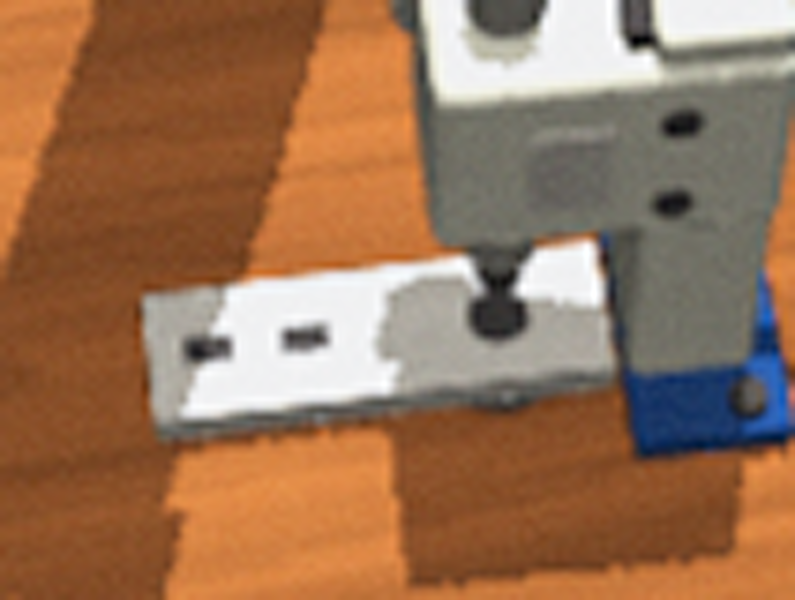

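View pics/w8.png

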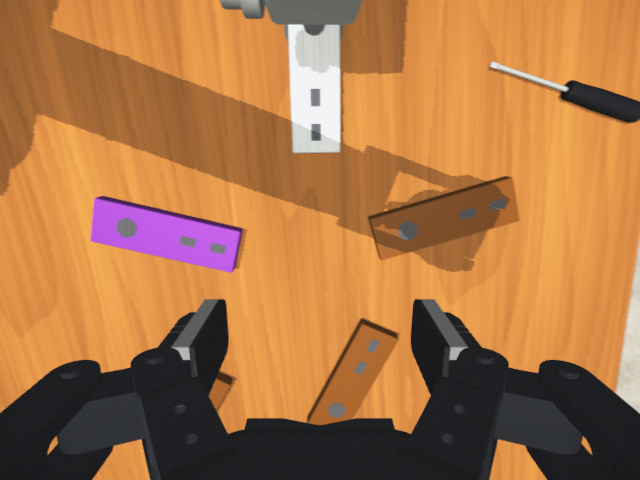

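```bash
python3 - <<'E'
from h import *
w=load('w8')
cv2.imwrite('pics/w8c.png',cv2.resize(w['img'][0:100,240:373],(798,600),interpolation=cv2.INTER_CUBIC))
C=np.array([p2w(w,*c,.02) for c in [(292.5,152.5),(340.5,152.5)]]);print(C)
E
```

```text
[[ 0.48031157 -0.09868756  0.02      ]
 [ 0.54013388 -0.10322962  0.02      ]]
```

View pics/w8c.png

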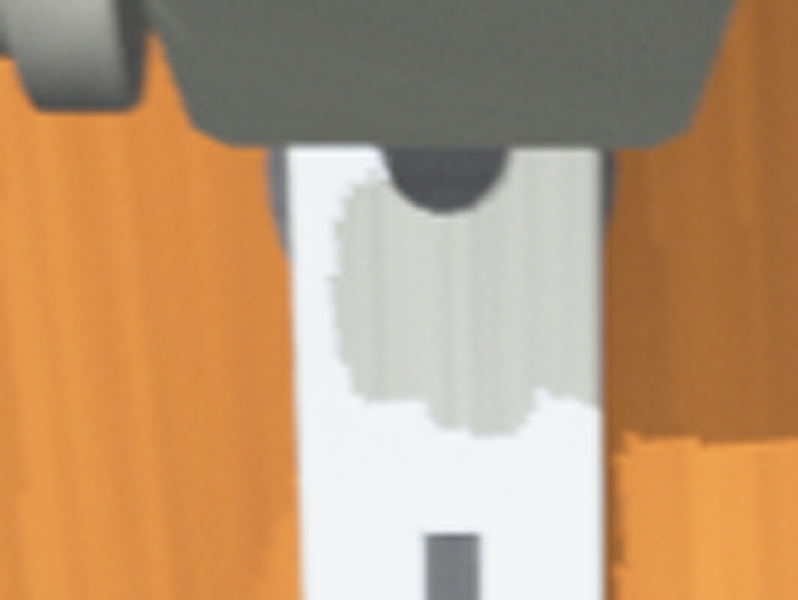

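```bash
python3 - <<'E'
from h import *
go([.4704,.2242,.42],-4.3)
E
```

```text
shift cm [36.77 -6.05 -3.43] turn deg [ 0.88  0.31 -0.03]
```

```bash
python3 -m pendant '[[[3,0,-3],[0,0,0]],[[8,-1,-4],[0,0,0]],[[13,-2,-4],[0,0,0]],[[18,-3,-4],[0,0,0]],[[23,-4,-4],[0,0,0]],[[28,-5,-4],[0,0,0]],[[33,-6,-4],[0,0,0]],[[36.7,-6,-4],[0,0,0]]]' 255
python3 -m pendant '[[[0,0,0],[0,0,0]],[[0,0,0],[0,0,0]],[[0,0,0],[0,0,0]]]' 
python3 - <<'E'
from h import *
s=snap('scene','s9');w=snap('wrist','w9')
cv2.imwrite('pics/s9c.png',cv2.resize(s['img'][100:310,260:540],(800,600),interpolation=cv2.INTER_CUBIC))
go([.4704,.2242,.37],-4.3)
E
```

```text
t: 9.4
ee_pos: [0.4683, 0.2261, 0.4182]
tcp_rot: [2.302, 2.138, 0.001]
wrist_force: [0.4, 0.6, 0.1]
grip_width: -0.0002
t: 9.78
ee_pos: [0.4695, 0.2231, 0.4181]
tcp_rot: [2.305, 2.134, 0.0]
wrist_force: [-0.5, -0.4, -0.2]
grip_width: -0.0001
shift cm [0.11 0.08 4.81] turn deg [ 0.02  0.   -0.12]
```

View pics/s9c.png

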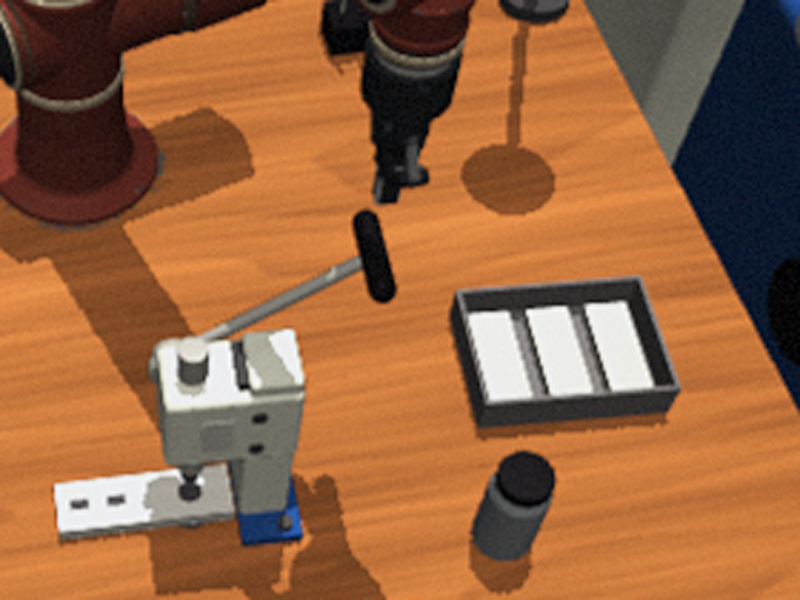

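View pics/w9.png

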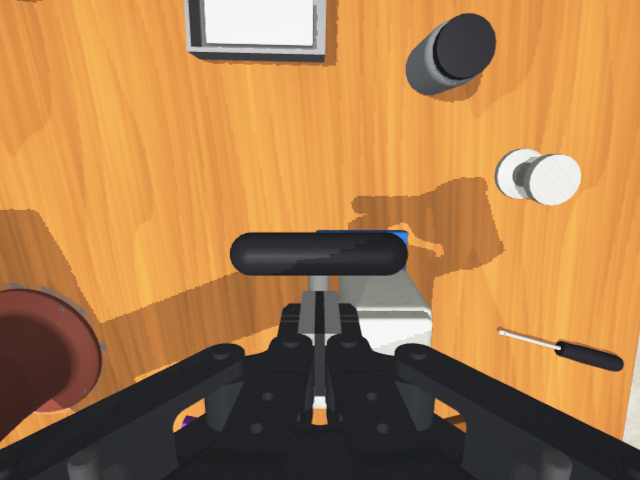

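```bash
python3 - <<'E'
from h import *
w=load('w9')
print(p2w(w,319,254,.322),p2w(w,319,254),p2w(w,231,254,.322),p2w(w,408,254,.322))
for q in np.linspace(0,.95,9):
    print(round(q,2),[round(float(x),1) for x in (-12+230*np.cos(.61-q)-176.5, 190+230*np.sin(.61-q)-321.8)])
E
```

```text
[0.47045804 0.22345844 0.322     ] [0.4707954  0.22789677 0.33653334] [0.41779379 0.22750097 0.322     ] [0.52373882 0.21936858 0.322     ]
0.0 [0.0, -0.0]
0.12 [14.3, -23.3]
0.24 [25.7, -48.1]
0.36 [34.1, -74.1]
0.48 [39.4, -100.8]
0.59 [41.5, -128.1]
0.71 [40.3, -155.3]
0.83 [35.9, -182.3]
0.95 [28.3, -208.5]
```

```bash
python3 -m pendant '[[[0.1,0.1,2],[0,0,0]],[[0.1,0.1,4],[0,0,0]],[[0.1,0.1,5.5],[0,0,0]],[[0.1,0.1,6.4],[0,0,0]],[[0.1,0.1,6.4],[0,0,0]]]'
python3 -m pendant '[[[0.4,0,0.8],[0,0,0]],[[0.9,0,1.6],[0,0,0]],[[1.4,0,2.5],[0,0,0]],[[2.0,0,3.7],[0,0,0]],[[2.5,0,4.9],[0,0,0]],[[3.0,0,6.2],[0,0,0]],[[3.0,0,6.2],[0,0,0]]]'
python3 - <<'E'
from h import *
s=snap('scene','s10');w=snap('wrist','w10')
cv2.imwrite('pics/s10c.png',cv2.resize(s['img'][100:310,260:540],(800,600),interpolation=cv2.INTER_CUBIC))
print(ctrl.get_state()['ee_pos'],ctrl.get_state()['wrist_force'])
E
```

```text
t: 10.5
ee_pos: [0.4702, 0.225, 0.3532]
tcp_rot: [-2.303, -2.136, 0.002]
wrist_force: [-0.5, 0.1, 0.6]
grip_width: -0.0001
t: 11.38
ee_pos: [0.4731, 0.2565, 0.2928]
tcp_rot: [-2.302, -2.137, -0.005]
wrist_force: [-0.0, 3.5, 6.4]
grip_width: 0.0
[0.47310242 0.2561608  0.29357461] [-1.56206648  3.82123068  5.34150748]
```

View pics/s10c.png

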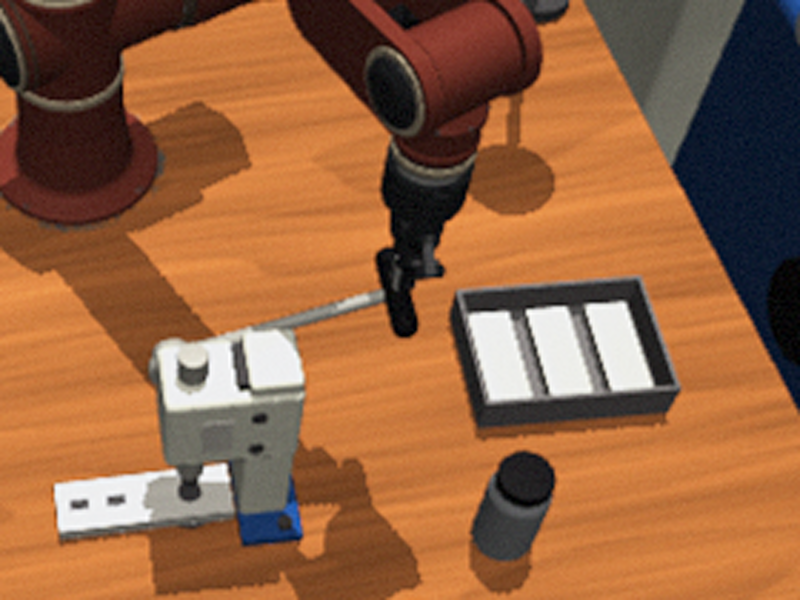

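View pics/w10.png

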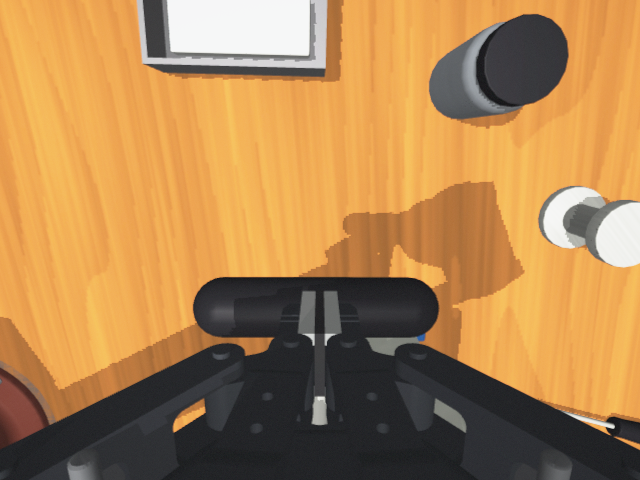

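```bash
python3 -m pendant '[[[0.2,0,1.2],[0,0,0]],[[0.4,0,2.5],[0,0,0]],[[0.6,0,3.8],[0,0,0]],[[0.8,0,5.2],[0,0,0]],[[0.9,0,6.6],[0,0,0]],[[0.9,0,8],[0,0,0]],[[0.8,0,9.3],[0,0,0]],[[0.8,0,9.3],[0,0,0]]]'
python3 - <<'E'
from h import *
s=snap('scene','s11');w=snap('wrist','w11')
cv2.imwrite('pics/s11c.png',cv2.resize(s['img'][250:290,300:353],(795,600),interpolation=cv2.INTER_CUBIC))
cv2.imwrite('pics/s11d.png',cv2.resize(s['img'][100:310,260:540],(800,600),interpolation=cv2.INTER_CUBIC))
print(ctrl.get_state()['ee_pos'],ctrl.get_state()['wrist_force'])
E
```

```text
t: 12.48
ee_pos: [0.474, 0.2636, 0.1999]
tcp_rot: [2.303, 2.136, 0.004]
wrist_force: [-0.5, 4.0, 6.1]
grip_width: 0.0
[0.47403523 0.26365166 0.20073104] [-0.10084713  3.13029651  6.71077414]
```

View pics/s11c.png

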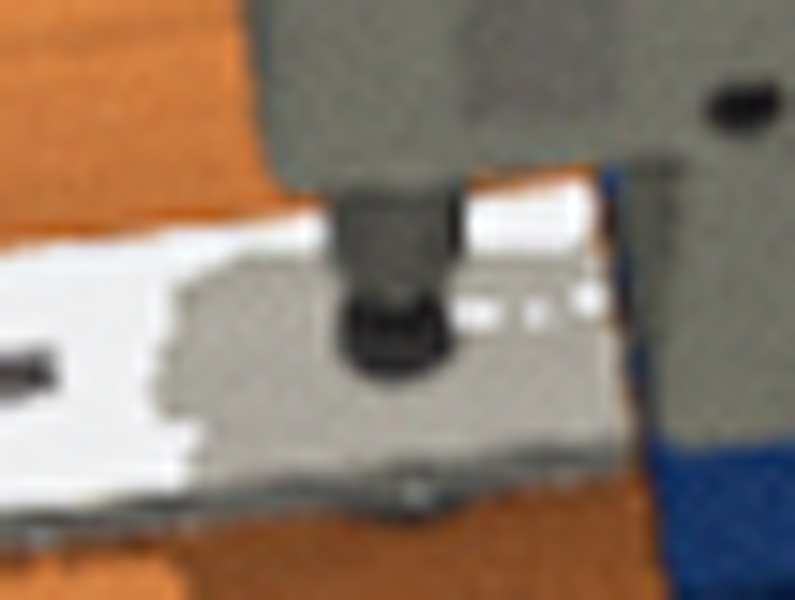

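View pics/s11d.png

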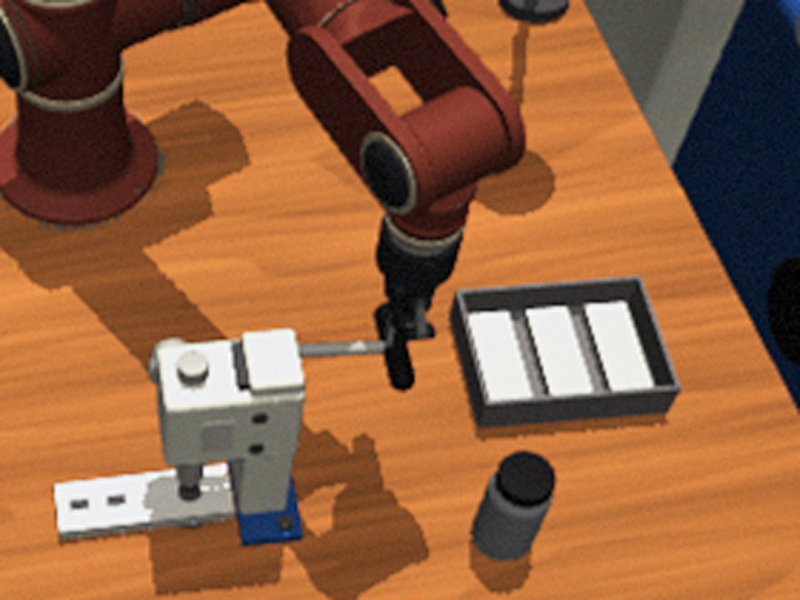

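```bash
python3 - <<'E'
from h import *
s=load('s11')
c=s['img'][262:280,318:336].astype(float)
c=np.clip((c-20)*2.2,0,255).astype(np.uint8)
cv2.imwrite('pics/s11e.png',cv2.resize(c,(594,594),interpolation=cv2.INTER_CUBIC))
print(s['img'][262:280,318:336].max(2))
E
```

```text
[[157 118 122 102  98  91  90  94  98 103  96  87  76 120 151 167 182 200]
 [187 163 167 121  77  68  68  71  74  78  73  70  55 184 227 234 232 237]
 [210 220 231 167  77  73  78  79  83  78  81  72  50 228 248 246 244 244]
 [238 243 251 195  83  72  74  80  81  86  75  71  52 227 249 245 245 244]
 [221 219 218 159  86  69  76  82  80  79  68  69  61 188 221 216 213 218]
 [160 164 171 145  97  74  77  80  82  82  74  71 100 154 164 167 165 166]
 [173 165 165 161 128  87  75  81  77  78  76  89 148 170 176 170 172 171]
 [171 170 171 174 143  81  65  74  90  74  57  95 157 174 165 169 171 172]
 [167 174 171 180 125  45  44  50  59  48  27  78 199 225 227 194 169 212]
 [170 177 168 179 110  40  38  28  30  27  38  54 182 218 221 185 166 205]
 [170 170 170 173 109  48  47  40  43  38  46  41 111 157 167 163 167 168]
 [167 172 171 174 121  60  48  49  51  53  49  49 124 165 168 166 168 169]
 [168 167 167 170 155 105  54  46  44  47  72 118 155 169 163 165 168 165]
 [167 166 168 171 170 158 130 108 102 122 141 164 170 168 167 170 165 169]
 [168 171 169 169 169 166 173 164 161 170 168 173 170 167 166 167 170 173]
 [168 171 170 167 166 170 168 172 169 168 170 170 171 171 168 169 171 170]
 [169 165 170 166 172 170 170 173 172 169 167 171 171 164 170 169 168 169]
 [172 168 167 166 172 171 170 172 169 171 173 174 172 166 159 150 139 133]]
```

View pics/s11e.png

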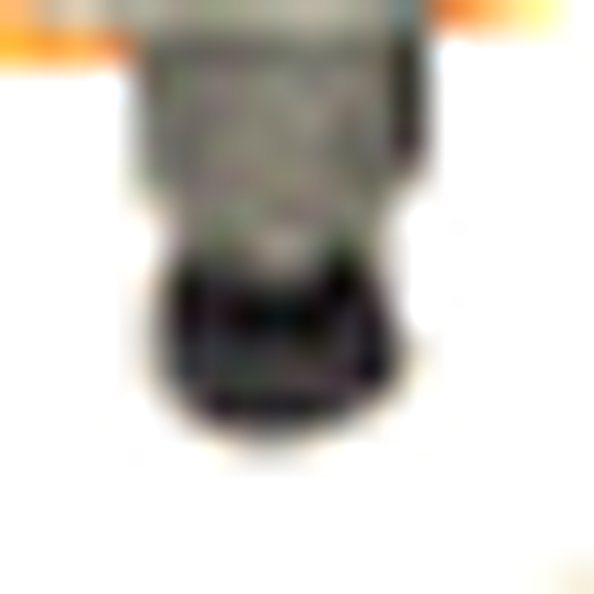

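```bash
python3 -m pendant '[[[-0.1,0,1],[0,0,0]],[[-0.3,0,2],[0,0,0]],[[-0.5,0,3],[0,0,0]],[[-0.7,0,4],[0,0,0]],[[-1.0,0,5],[0,0,0]],[[-1.2,0,5.7],[0,0,0]],[[-1.2,0,5.9],[0,0,0]],[[-1.2,0,5.9],[0,0,0]]]'
```

```text
t: 13.58
ee_pos: [0.4737, 0.2522, 0.1431]
tcp_rot: [2.304, 2.136, 0.007]
wrist_force: [-2.0, 3.1, 9.7]
grip_width: 0.0001
```

```bash
python3 -m pendant '[[[0,0,0.2],[0,0,0]],[[-0.1,0,0.4],[0,0,0]],[[-0.1,0,0.4],[0,0,0]],[[-0.1,0,0.4],[0,0,0]]]'; python3 -m pendant '[[[0,0,0.2],[0,0,0]],[[0,0,0.4],[0,0,0]],[[0,0,0.4],[0,0,0]],[[0,0,0.4],[0,0,0]]]'
```

```text
t: 14.08
ee_pos: [0.4739, 0.252, 0.1423]
tcp_rot: [-2.303, -2.136, -0.008]
wrist_force: [-9.2, 3.5, 24.1]
grip_width: -0.0002
t: 14.58
ee_pos: [0.4741, 0.2519, 0.1415]
tcp_rot: [-2.303, -2.136, -0.007]
wrist_force: [-17.3, -0.7, 39.4]
grip_width: -0.0003
```

```bash

python3 - <<'E'
from h import *
s=snap('scene','s12')
cv2.imwrite('pics/s12c.png',cv2.resize(s['img'][180:310,260:433],(798,600),interpolation=cv2.INTER_CUBIC))
E
python3 -m pendant '[[[0.1,0,-1],[0,0,0]],[[0.4,0,-2.2],[0,0,0]],[[0.8,0,-3.5],[0,0,0]],[[1.1,0,-5],[0,0,0]],[[1.3,0,-6.5],[0,0,0]],[[1.4,0,-8],[0,0,0]],[[1.4,0,-9.5],[0,0,0]],[[1.3,0,-11],[0,0,0]]]'
python3 -m pendant '[[[-0.1,0,-1.5],[0,0,0]],[[-0.4,0,-3],[0,0,0]],[[-0.8,0,-4.5],[0,0,0]],[[-1.2,0,-6],[0,0,0]],[[-1.7,0,-7.5],[0,0,0]],[[-2.4,0,-9],[0,0,0]],[[-3,0,-10],[0,0,0]],[[-3,0,-10],[0,0,0]]]'
```

```text
t: 15.62
ee_pos: [0.4735, 0.2624, 0.2431]
tcp_rot: [2.303, 2.135, -0.0]
wrist_force: [0.9, -1.9, 3.1]
grip_width: -0.0
t: 16.62
ee_pos: [0.4715, 0.2329, 0.3434]
tcp_rot: [2.304, 2.135, 0.004]
wrist_force: [1.0, 0.9, 3.5]
grip_width: -0.0001
```

View pics/s12c.png

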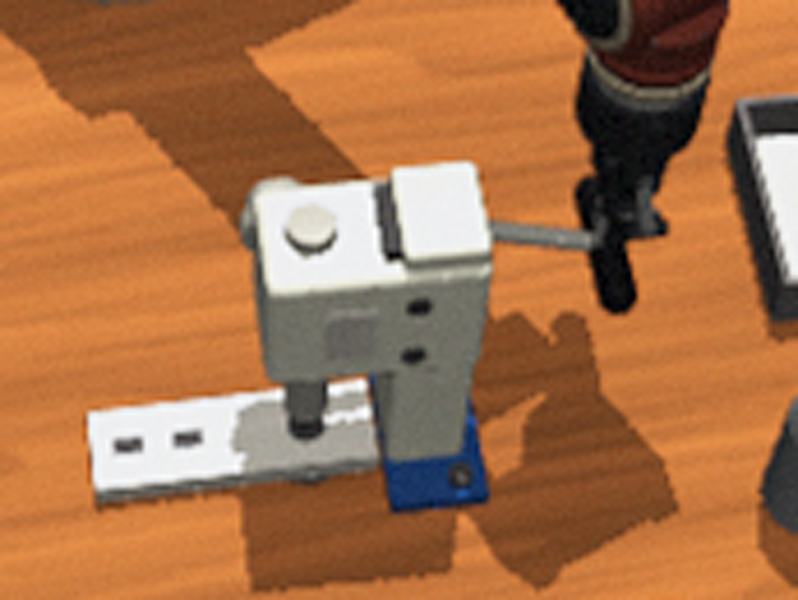

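Punch is down on the pad in the picture (about (307,425)), with the lever below level. The lever is now almost up; I'll clear it upward and check.

```bash
python3 -m pendant '[[[-0.3,0,-1],[0,0,0]],[[-0.3,0,-3],[0,0,0]],[[-0.3,0,-7],[0,0,0]],[[-0.3,0,-10],[0,0,0]],[[-3,0,-12],[0,0,0]],[[-3,0,-12],[0,0,0]],[[-3,0,-12],[0,0,0]],[[-3,0,-12],[0,0,0]]]'
python3 - <<'E'
from h import *
s=snap('scene','s13');t=snap('top','t13');print(ctrl.get_state()['ee_pos'],ctrl.get_state()['wrist_force'])
cv2.imwrite('pics/s13c.png',cv2.resize(s['img'][160:310,220:420],(800,600),interpolation=cv2.INTER_CUBIC))
cv2.imwrite('pics/s13e.png',cv2.resize(s['img'][250:290,300:353],(795,600),interpolation=cv2.INTER_CUBIC))
# lever/bar/others: compare with start
a=load('scene0')['img'];d=np.abs(a.astype(int)-s['img']).max(2)
cv2.imwrite('pics/d13.png',s['img'])
E
```

```text
t: 17.62
ee_pos: [0.4686, 0.2036, 0.4604]
tcp_rot: [-2.302, -2.136, 0.003]
wrist_force: [0.6, 0.0, -0.0]
grip_width: -0.0004
[0.46857684 0.20350362 0.46071227] [ 0.31299624  0.61371694 -0.5026406 ]
```

View pics/d13.png

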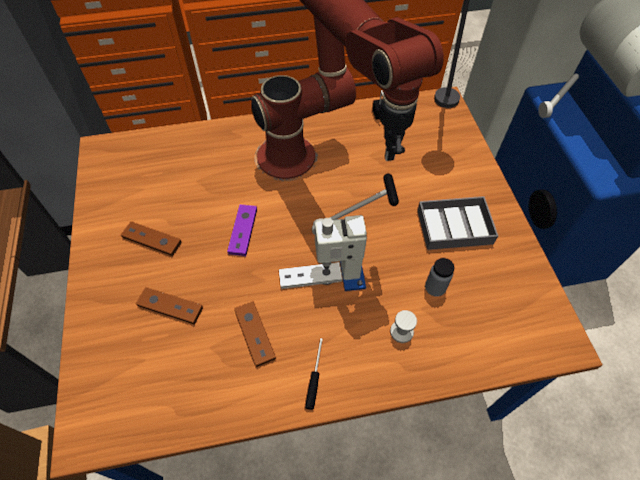

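View pics/s13e.png

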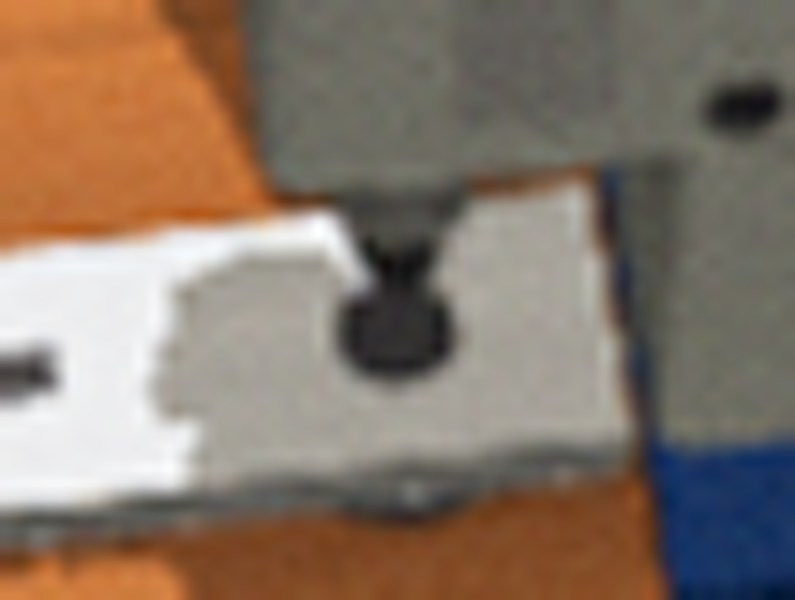

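View pics/t13.png

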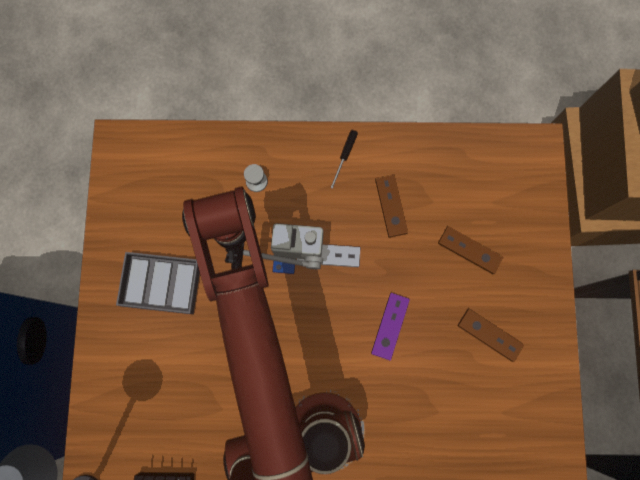

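```bash
python3 -c "
from rig import ctrl
print(ctrl.finish_job())"
```

```text
the job is handed in; nothing more can be done
None
```

The job is done and handed in at about 18 s of the 64 s allowed. I gripped the white-aluminium bar lightly across its tail and slid it flat along the bench into the press, turning it about 16° to line up. I released it, then pushed the lever grip down along its arc with closed fingers to the stop. Coming back up, I kept the fingers on the grip until the lever was nearly at the top, then lifted clear.

**Checks**
- **Lever at its stop:** the wrist force rose to 39 N upward with almost no further travel, and the tool height of 0.1415 m fits the expected 0.143 m. The picture shows the punch on the pad.
- **Pad under the punch:** along the feed, the half-lowered punch and the pad line up within about 0.5 mm. The other measures disagree by 1–1.5 mm: the anvil disc puts the bar slightly too far in, and the foot gap puts it slightly short. Across the feed the disc gives about 0.7 mm; the punch tip's position was less clear there, perhaps 1.5 mm or more off.
- **Bar straightness:** within about 0.6° of the press foot.
- **End state:** the lever is back at its starting picture position, the bar has not moved since release, the other things on the bench look unmoved, and the robot touches nothing.

The mark on the pad is too small to see in the cameras, so I could not confirm it directly.

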